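# Fill up the fittings carrier and hold it up level

### The job

Two of the six pockets of the grey fittings carrier are empty: stand the two spare brass hose barbs from the rubber mat in them, foot down and fully home, while the carrier stands on the bench, and leave the nipple, the nut and everything else where they are. Then lift the full carrier by its handle until its underside is at least 10 cm above the bench, keeping it upright all the time, and finish while still holding it there in the air, level and steady; do not put it down or let go.

Things in the scene. Friction and masses are not known exactly. Their poses are not given: they have to be found in the camera images.
- carrier: loose grey block, 140 (x) x 190 (y) x 16 mm high, 0.35 kg (-20 to +40 %); origin at the centre of its underside, z up. Two rows of three round pockets, 26 mm wide, 13 mm deep; two are empty, which ones varies. Between the rows a metal handle: a bar along y, 14 mm wide and high, its top 85 mm above the underside, on two posts at y = -48 and +48 mm. Full, it balances about the handle's middle
- handle (a point): centre of the carrier's handle bar, 78 mm above its underside; take it from above, the fingers closing along the carrier's x
- pocket_0 (a point): centre of a pocket's floor in the carrier, at x = -46, y = -62, z = 3 mm in the carrier's frame
- pocket_1 (a point): centre of a pocket's floor in the carrier, at x = -46, y = 0, z = 3 mm in the carrier's frame
- pocket_2 (a point): centre of a pocket's floor in the carrier, at x = -46, y = 62, z = 3 mm in the carrier's frame
- pocket_3 (a point): centre of a pocket's floor in the carrier, at x = 46, y = -62, z = 3 mm in the carrier's frame
- pocket_4 (a point): centre of a pocket's floor in the carrier, at x = 46, y = 0, z = 3 mm in the carrier's frame
- pocket_5 (a point): centre of a pocket's floor in the carrier, at x = 46, y = 62, z = 3 mm in the carrier's frame
- barb_0: brass hose barb, a round fitting about 21 mm in diameter at its foot and 31 mm high with rounded ribs, 50 g, loose, standing upright; origin at the centre of its foot, z up. It stands either in a pocket of the carrier (18 mm of it then show above the block) or as a spare on the rubber mat; which varies. All six are alike
- barb_1: brass hose barb, a round fitting about 21 mm in diameter at its foot and 31 mm high with rounded ribs, 50 g, loose, standing upright; origin at the centre of its foot, z up. It stands either in a pocket of the carrier (18 mm of it then show above the block) or as a spare on the rubber mat; which varies. All six are alike
- barb_2: brass hose barb, a round fitting about 21 mm in diameter at its foot and 31 mm high with rounded ribs, 50 g, loose, standing upright; origin at the centre of its foot, z up. It stands either in a pocket of the carrier (18 mm of it then show above the block) or as a spare on the rubber mat; which varies. All six are alike
- barb_3: brass hose barb, a round fitting about 21 mm in diameter at its foot and 31 mm high with rounded ribs, 50 g, loose, standing upright; origin at the centre of its foot, z up. It stands either in a pocket of the carrier (18 mm of it then show above the block) or as a spare on the rubber mat; which varies. All six are alike
- barb_4: brass hose barb, a round fitting about 21 mm in diameter at its foot and 31 mm high with rounded ribs, 50 g, loose, standing upright; origin at the centre of its foot, z up. It stands either in a pocket of the carrier (18 mm of it then show above the block) or as a spare on the rubber mat; which varies. All six are alike
- barb_5: brass hose barb, a round fitting about 21 mm in diameter at its foot and 31 mm high with rounded ribs, 50 g, loose, standing upright; origin at the centre of its foot, z up. It stands either in a pocket of the carrier (18 mm of it then show above the block) or as a spare on the rubber mat; which varies. All six are alike
- mat: dark rubber mat fixed on the bench, 130 x 180 mm, 3 mm thick, origin at the centre of its underside; the two spare barbs stand on it, with two other fittings among them, at least 50 mm apart
- nipple: bystander on the mat: brass threaded nipple with a hexagon foot, 19 x 22 mm and 27 mm high, smooth thread instead of ribs; origin at the centre of its foot. Leave it on the mat
- nut: bystander on the mat: flat union nut, 26 x 27 mm and 14 mm high with a hole; origin at the centre of its underside. Leave it on the mat
- torch_1: bystander: small dark torch standing at the back of the bench, 35 mm in diameter, 96 mm high; leave it alone

How it is judged:
On the way:
1. all six pockets hold a barb, fully home and let go, with the carrier standing on the bench (distance between any of barb_0, barb_1, barb_2, barb_3, barb_4, barb_5 and pocket_0 below 0.005 m and distance between any of barb_0, barb_1, barb_2, barb_3, barb_4, barb_5 and pocket_1 below 0.005 m and distance between any of barb_0, barb_1, barb_2, barb_3, barb_4, barb_5 and pocket_2 below 0.005 m and distance between any of barb_0, barb_1, barb_2, barb_3, barb_4, barb_5 and pocket_3 below 0.005 m and distance between any of barb_0, barb_1, barb_2, barb_3, barb_4, barb_5 and pocket_4 below 0.005 m and distance between any of barb_0, barb_1, barb_2, barb_3, barb_4, barb_5 and pocket_5 below 0.005 m and height (world z) of carrier below 0.01 m and angle between carrier's own z axis and vertical below 0.06 rad and contact force between each of barb_0, barb_1, barb_2, barb_3, barb_4, barb_5 and the fingers below 0.2 N), for 0.2 s.
At the end, for the whole second after the job is handed in: The carrier hangs by its handle in the fingers, underside at least 95 mm above the bench, tilted less than 0.1 rad, slower than 0.02 m/s and 0.1 rad/s, and all six pockets hold a barb, the centre of its foot within 5 mm of the centre of the pocket's floor (distance between any of barb_0, barb_1, barb_2, barb_3, barb_4, barb_5 and pocket_0 below 0.005 m and distance between any of barb_0, barb_1, barb_2, barb_3, barb_4, barb_5 and pocket_1 below 0.005 m and distance between any of barb_0, barb_1, barb_2, barb_3, barb_4, barb_5 and pocket_2 below 0.005 m and distance between any of barb_0, barb_1, barb_2, barb_3, barb_4, barb_5 and pocket_3 below 0.005 m and distance between any of barb_0, barb_1, barb_2, barb_3, barb_4, barb_5 and pocket_4 below 0.005 m and distance between any of barb_0, barb_1, barb_2, barb_3, barb_4, barb_5 and pocket_5 below 0.005 m and height (world z) of carrier above 0.095 m and angle between carrier's own z axis and vertical below 0.1 rad and linear speed of carrier below 0.02 m/s and angular speed of carrier below 0.1 rad/s and contact force between carrier and the fingers above 2 N and distance between the grasp point and handle below 0.06 m); the arm keeps its last pose, push and grip.
It fails at once if the carrier is tipped by more than 0.35 rad (angle between carrier's own z axis and vertical above 0.35 rad).
It fails at once if the nipple is moved by more than 25 mm (distance of nipple from where it was at the start of the episode above 0.025 m).
It fails at once if the nut is moved by more than 25 mm (distance of nut from where it was at the start of the episode above 0.025 m).
It fails at once if the torch is moved by more than 25 mm (distance of torch_1 from where it was at the start of the episode above 0.025 m).
It also fails if it takes over 66 s, if anything falls off the work surface, if the arm or the gripper's body presses on something with over 40 N, if the wrist force passes 120 N, or if a joint passes its speed limit or range.

### The arm

A 6-joint arm with a two-finger parallel gripper is mounted at the origin on a cart in front of the work surface, level with it; the furniture and walls round the work are solid. World frame = base frame: x ahead of the robot, y to its left, z up, the work surface at z = 0. Lengths are in m, angles in rad, forces in N, time in s.
With the tool pointing down it reaches from about 0.3 to 1 m from the base axis. Payload 5.1 kg.
Tool frame: the origin (TCP) lies on the centre line of the jaws, within the pads' length; the fingertips stand 11 mm ahead of it and the grasp point (between the pads) lies 8 mm behind it; z points along the fingers, y is the line along which they close (so a half turn about z gives the same grasp; the last joint's range is limited). The gripper opens to 95 mm and grips with 3 to 60 N. Pads are 20 mm wide; open, the fingers measure 119 mm over their backs; the gripper's body (75 mm by 180 mm) begins 59 mm behind the grasp point.
Start: joints at [1.162, 0.124, 1.65, -0, 1.367, -0.083], TCP at [0.208, 0.616, 0.226] pointing down, gripper open.
Joint ranges: [-2.61, 2.61], [-1.02, 2.33], [0.03, 2.71], [-1.35, 4.49], [0.32, 2.68], [-2.91, 2.91]. Speed limits (rad/s): [2.57, 2.57, 3.14, 3.14, 3.14, 3.14].

### API

Orientations are given as a unit quaternion [x, y, z, w].
In Python, from workcell import r gives the robot as it stands.
- The arm moves only by the tool jog_arm, never from a script. Its argument "motion" is a list of rows, each a list of 7 numbers: the turn, a rotation vector about the world's x, y, z in degrees, then the shift along the world's x, y, z in m, then the opening, from 0 (shut) to 1 (fully open). In form: [[ax, ay, az, x, y, z, jaw], ...]. A call has 1 to 8 rows; each row is the pose to reach, as a shift and turn from the pose commanded when the call began; what a row does not reach only later rows make up. A row lasts 1/10 s, in which the tool goes at most 50 mm and 8.59 degrees, less where a joint would pass 70% of its speed; a pose out of reach is approached as far as the arm can. A call with a gripper value outside its range is refused whole. The fingers move at their own pace and stop on an object; "force" is the grip in N (left out, the last holds). Time passes only in rows, so rows that repeat a pose let the fingers close. It gives the time, the measured TCP pose, the force, the opening and the grip force at its end, in the units of the state.
- r.get_obs(): the state, without advancing time (a new reading comes with each control period).
- r.camera(name): name is "side" or "top"; returns (picture, depth): 384x512x3 uint8, red, green, blue; 384x512 float32, m along the optical axis (not along the pixel's ray), 0 where there is no reading.
- r.get_calibration(name): a dict with "fx", "fy", "cx", "cy" (pixels), "T" (4x4, takes a point from camera to world coordinates). Camera axes: x right, y up, looking along -z (the intrinsics and any distortion apply to the point x, -y, -z); pixel columns grow to the right and rows downward; lengths in m; the calibration is good to about 2 mm. A picture is of the moment at which its call begins. get_calibration takes no time and is no camera call.
- r.close_job(): hands the job in; it is judged then, once.
The state is a dict: "clock": time; "joints": joint angles; "qd": joint speeds; "effort": joint torques, N m; "position": TCP position; "tcp_rot": TCP orientation; "ft_force": force on the tool from outside, world axes, zero at the start; "moment": the same for the moment, N m; "opening": finger opening in m; "grasp_force": force on a finger pad.
Only numpy, scipy, OpenCV 4.12 (cv2) and the standard library are available. Lean on these libraries where they do the work, as an engineer would, in place of code of your own. Each camera call takes 0.05 s, during which the arm holds its last target. There are 200 camera calls.

## Working session

There is one attempt and no reset: what is moved stays moved. The work goes in short steps, Python scripts to look and compute and a tool call to move; the robot and the scene stay as the last step left them, time stands still between calls to the robot, and variables do not carry over. Pictures are saved under pics/ and viewed, at most 10 in all, crops included, and the job is handed in when it is done.

Besides the shell and the picture viewer there is one more tool, called after "Emit:" as name(argument=value, ...), one argument or row to a line, values as JSON. jog_arm: Moves the arm, as the interface text tells. Its arguments: {"type":"object","properties":{"motion":{"type":"array","items":{"type":"array","items":{"type":"number"}}},"force":{"type":"number"}},"required":["motion"]}

```bash
mkdir -p pics; python3 - <<'E'
from workcell import r
import cv2,numpy as np
o=r.get_obs();print(o)
for n in("top","side"):
    p,d=r.camera(n);np.savez(f"{n}0.npz",p=p,d=d)
    cv2.imwrite(f"pics/{n}0.png",cv2.resize(p[:,:,::-1],(768,576)))
    print(n,r.get_calibration(n))
E
```

```text
{'clock': 0.0, 'joints': array([ 1.16239281e+00,  1.24512154e-01,  1.65165809e+00,  9.54071631e-06,
        1.36750982e+00, -8.25996555e-02]), 'qd': array([-0.00291026, -0.00163904,  0.00056527, -0.0005559 , -0.00016159,
       -0.00181957]), 'effort': array([ 1.95541223e-03, -4.17614365e+01, -3.59931350e+01,  7.75736687e-02,
        4.92888526e-02, -1.79091435e-04]), 'position': array([0.20782429, 0.61522828, 0.22439188]), 'tcp_rot': array([ 1.62183263e-01,  9.86760102e-01, -1.01127506e-03, -2.58196219e-04]), 'ft_force': array([ 0.39577423, -0.40645262, -0.55264284]), 'moment': array([ 0.00350882,  0.03683009, -0.0456708 ]), 'grasp_force': 0.0, 'opening': 0.09469162029707939}
top {'fx': 405.45766323326916, 'fy': 405.45766323326916, 'cx': 255.26065466471536, 'cy': 197.9060893916209, 'T': array([[ 0.02952678,  0.99499518, -0.09546079,  0.51804765],
       [-0.99893338,  0.03276513,  0.03253544,  0.04652804],
       [ 0.03550039,  0.0943983 ,  0.99490134,  1.09817918],
       [ 0.        ,  0.        ,  0.        ,  1.        ]])}
side {'fx': 452.02138274343105, 'fy': 452.02138274343105, 'cx': 253.52597262142933, 'cy': 186.91529051510278, 'T': array([[-0.97229787,  0.1453061 , -0.18309283,  0.41631348],
       [-0.23349197, -0.56731165,  0.78970817,  0.77611313],
       [ 0.01087872,  0.81058228,  0.58552372,  0.63441728],
       [ 0.        ,  0.        ,  0.        ,  1.        ]])}
```

View pics/top0.png

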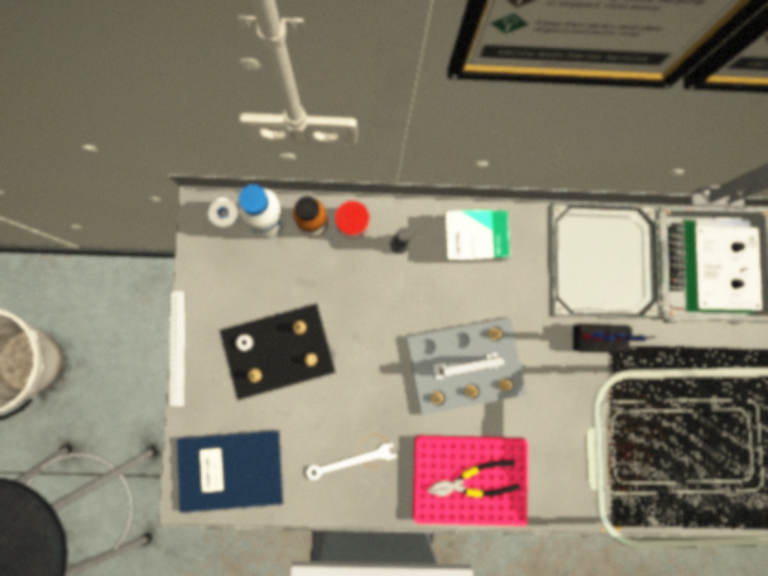

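View pics/side0.png

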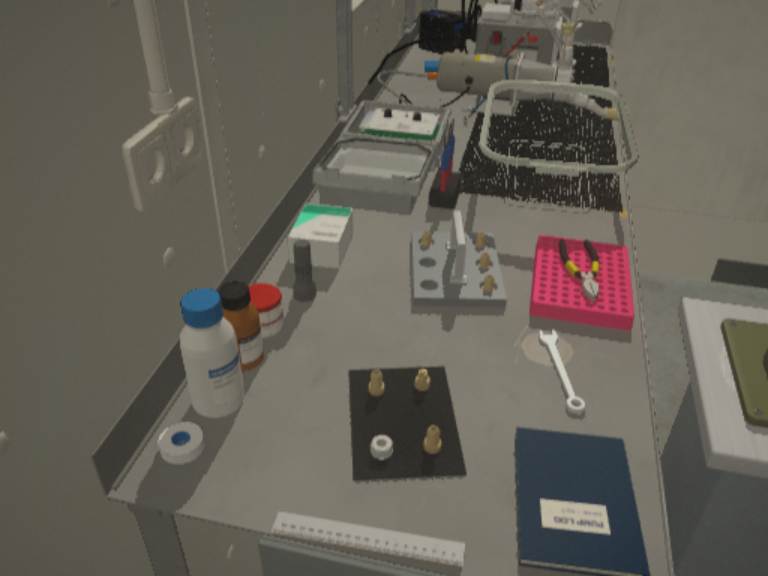

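The top view shows the mat on the left (nut about (245,342), fittings (299,327), (311,359), (254,375)). The carrier is at (465,365), with empty pockets near (430,345) and (463,340). Next I'll measure these and zoom in to tell the nipple from the barbs.

```bash
cat >h.py <<'E'
from workcell import r
import cv2,numpy as np
C={n:r.get_calibration(n) for n in("top","side")}
def ray(n,u,v):
    c=C[n];d=np.array([(u-c['cx'])/c['fx'],-(v-c['cy'])/c['fy'],-1.]);return c['T'][:3,3],c['T'][:3,:3]@d
def onplane(n,u,v,z):
    o,d=ray(n,u,v);return o+d*(z-o[2])/d[2]
def proj(n,p):
    c=C[n];q=np.linalg.inv(c['T'])@np.r_[p,1];return np.array([c['cx']+c['fx']*q[0]/-q[2],c['cy']-c['fy']*q[1]/-q[2]])
def tri(u,v,u2,v2):
    o,d=ray("top",u,v);o2,e=ray("side",u2,v2)
    s=np.linalg.lstsq(np.c_[d,-e],o2-o,rcond=None)[0];a=o+s[0]*d;b=o2+s[1]*e
    return (a+b)/2,np.linalg.norm(a-b)
def cloud(n,d):
    c=C[n];v,u=np.mgrid[:384,:512];P=np.stack([(u-c['cx'])/c['fx']*d,-(v-c['cy'])/c['fy']*d,-d],-1)
    return P@c['T'][:3,:3].T+c['T'][:3,3]
def brass(p):
    h=cv2.cvtColor(p,cv2.COLOR_RGB2HSV);return cv2.inRange(h,(9,75,70),(30,255,255))
E
python3 - <<'E'
from h import *
for n in("top","side"):
    f=np.load(f"{n}0.npz");p,d=f['p'],f['d'];W=cloud(n,d)
    m=brass(p);k,l,s,c=cv2.connectedComponentsWithStats(m)
    for i in range(1,k):
        if 12<s[i,4]<400:
            w=W[(l==i)&(d>0)]
            if len(w) and .25<c[i][1]/384*1<.9:
                print(n,c[i].round(1),s[i],np.median(w,0).round(3),w[:,2].max().round(3),'pl',onplane(n,*c[i],.02).round(3))
    # carrier top surface & mat: cloud in height range
t=np.load("top0.npz");p,d=t['p'],t['d'];W=cloud("top",d);z=W[...,2]
v,u=np.mgrid[:384,:512]
for nm,mask in(("block",(z>.010)&(z<.024)&(u>265)&(u<355)&(v>205)&(v<280)),("handle",(z>.07)&(z<.1)&(u>270)&(u<350)&(v>220)&(v<270)),("mat",(p.max(2)<60)&(u>140)&(u<225)&(v>195)&(v<270))):
    q=W[mask];print(nm,len(q),q.mean(0).round(4),[np.round(x,4) for x in cv2.minAreaRect(q[:,:2].astype(np.float32)*1000)])
a=p[190:275,140:230,::-1];b=p[205:280,265:355,::-1]
s=np.load("side0.npz")['p'][:,:,::-1]
A=lambda x:cv2.resize(x,(400,300),interpolation=cv2.INTER_CUBIC)
cv2.imwrite("pics/z0.png",np.vstack([np.hstack([A(a),A(b)]),np.hstack([A(s[235:325,220:320]),A(s[135:210,265:345])])]))
E
```

```text
top [208.  145.6] [195 133  24  22 272] [0.742 0.131 0.085] 0.123 pl [0.759 0.143 0.02 ]
top [232.7 156.7] [226 154  14   5  15] [0.728 0.074 0.029] 0.037 pl [0.731 0.075 0.02 ]
top [199.6 217.9] [195 213  10  11  85] [0.564 0.157 0.01 ] 0.038 pl [0.564 0.157 0.02 ]
top [329.6 222.1] [325 218  10   9  61] [ 0.563 -0.188  0.02 ] 0.038 pl [ 0.563 -0.189  0.02 ]
top [ 10.3 229.1] [  7 220   8  18  63] [ 0.521  1.128 -0.847] -0.833 pl [0.519 0.645 0.02 ]
top [  2.7 227.3] [  0 224   6   8  21] [ 0.528  1.153 -0.833] -0.814 pl [0.523 0.665 0.02 ]
top [ 14.4 243.1] [  4 230  17  27 161] [ 0.452  1.1   -0.848] -0.834 pl [0.483 0.632 0.02 ]
top [207.1 239.4] [203 235   9  10  79] [0.508 0.135 0.014] 0.033 pl [0.508 0.135 0.02 ]
top [169.6 249.8] [165 245  10  11  89] [0.477 0.232 0.011] 0.039 pl [0.478 0.232 0.02 ]
top [336.6 256.2] [332 253  10   8  61] [ 0.474 -0.208  0.018] 0.037 pl [ 0.473 -0.209  0.02 ]
top [314.  260.4] [310 257   9   8  59] [ 0.461 -0.148  0.018] 0.036 pl [ 0.46  -0.149  0.02 ]
top [291.2 264.8] [287 261   9   9  58] [ 0.447 -0.089  0.017] 0.037 pl [ 0.447 -0.089  0.0
[... 876 characters left out ...]
.9] [321 184   9  10  66] [ 0.445 -0.083  0.022] 0.034 pl [ 0.446 -0.086  0.02 ]
side [281.2 253.1] [276 245  11  16 129] [0.506 0.143 0.014] 0.031 pl [0.506 0.147 0.02 ]
side [250.6 255.1] [246 246  11  18 151] [0.562 0.166 0.017] 0.035 pl [0.562 0.166 0.02 ]
side [288.  292.9] [282 283  13  20 186] [0.476 0.241 0.015] 0.035 pl [0.476 0.241 0.02 ]
block 3157 [ 0.5049 -0.1399  0.0172] [array([ 505.6953, -140.7876]), array([140.1239, 190.9319]), np.float64(12.4032)]
handle 234 [ 0.5057 -0.1394  0.0856] [array([ 505.8892, -140.4863]), array([ 14.3629, 102.0401]), np.float64(12.7302)]
mat 2551 [0.5198 0.1957 0.0083] [array([529.2803, 170.4044]), array([122.3985, 229.8076]), np.float64(17.3339)]
```

View pics/z0.png

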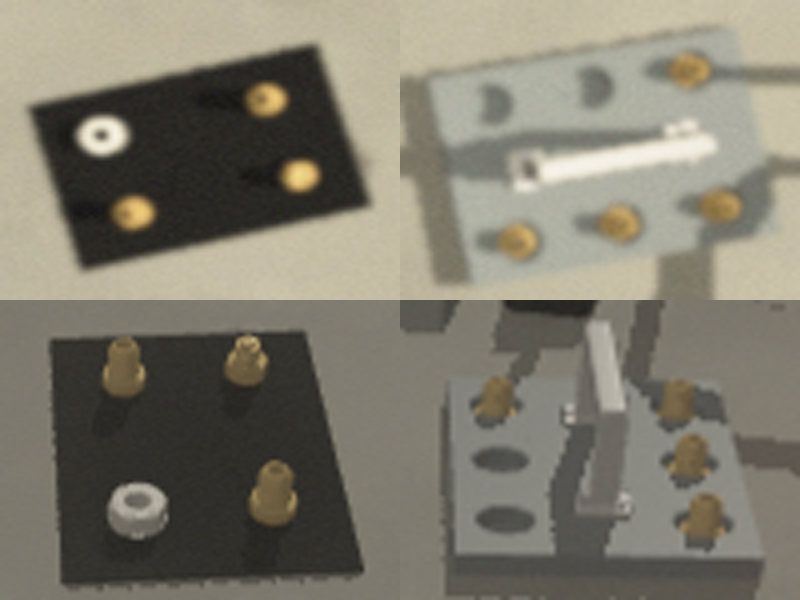

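The lower-left crop shows that the fitting at world (0.507, 0.14), with the smooth stub, is the nipple. The spares are A (0.563, 0.159) and B (0.477, 0.235). The empty pockets are 4 and 5 (far row, left and middle), and the carrier yaw is about 12.4°. Moving above A, with the closing axis along the carrier's y (turn +31°).

Emit:
jog_arm(
  motion=[
    [0, 0, 4, 0.03, -0.038, 0, 0.6],
    [0, 0, 8, 0.06, -0.076, 0, 0.6],
    [0, 0, 12, 0.09, -0.114, 0, 0.6],
    [0, 0, 16, 0.12, -0.152, 0, 0.6],
    [0, 0, 20, 0.15, -0.19, 0, 0.6],
    [0, 0, 24, 0.18, -0.228, 0, 0.6],
    [0, 0, 28, 0.21, -0.266, 0, 0.6],
    [0, 0, 31, 0.24, -0.304, 0, 0.6],
  ],
)

```text
clock: 0.9
position: [0.4487, 0.31, 0.2253]
tcp_rot: [-0.109, 0.994, -0.0, -0.0]
ft_force: [0.2, 0.8, 1.0]
opening: 0.0569
grasp_force: 0.0
```

Emit:
jog_arm(
  motion=[
    [0, 0, 0, 0.03, -0.038, -0.01, 0.6],
    [0, 0, 0, 0.06, -0.076, -0.03, 0.6],
    [0, 0, 0, 0.09, -0.114, -0.06, 0.6],
    [0, 0, 0, 0.115, -0.152, -0.09, 0.6],
    [0, 0, 0, 0.115, -0.152, -0.12, 0.6],
    [0, 0, 0, 0.115, -0.152, -0.12, 0.6],
  ],
)

```text
clock: 1.5
position: [0.5595, 0.1572, 0.0991]
tcp_rot: [-0.106, 0.994, -0.0, -0.006]
ft_force: [-0.9, -0.2, -0.4]
opening: 0.0569
grasp_force: 0.0
```

```bash
cat >s.py <<'E'
from h import *
from scipy.spatial.transform import Rotation as R
o=r.get_obs();M=R.from_quat(o['tcp_rot']).as_matrix()
print(o['clock'],o['position'].round(4),'yang',np.degrees(np.arctan2(M[1,1],M[0,1])).round(1),'z',M[:,2].round(3),o['opening'].round(4),o['grasp_force'],o['ft_force'].round(2),o['joints'].round(2))
E
python3 s.py
```

```text
Traceback (most recent call last):
  File "s.py", line 4, in <module>
    print(o['clock'],o['position'].round(4),'yang',np.degrees(np.arctan2(M[1,1],M[0,1])).round(1),'z',M[:,2].round(3),o['opening'].round(4),o['grasp_force'],o['ft_force'].round(2),o['joints'].round(2))
                                                                                                                      ^^^^^^^^^^^^^^^^^^
AttributeError: 'float' object has no attribute 'round'
```

Emit:
jog_arm(
  motion=[
    [0, 0, 0, 0, -0.001, -0.03, 0.6],
    [0, 0, 0, 0, -0.001, -0.055, 0.6],
    [0, 0, 0, 0, -0.001, -0.074, 0.6],
    [0, 0, 0, 0, -0.001, -0.074, 0.6],
    [0, 0, 0, 0, -0.001, -0.074, 0.6],
  ],
)

```text
clock: 2.0
position: [0.5633, 0.1596, 0.0329]
tcp_rot: [-0.108, 0.994, 0.0, 0.0]
ft_force: [0.4, -0.3, 0.2]
opening: 0.0569
grasp_force: 0.0
```

```bash
sed -i "s/o\['opening'\].round(4)/round(o['opening'],4)/" s.py; cat >>s.py <<'E'
import sys
if len(sys.argv)>1:
    x,y=o['position'][:2];z=float(sys.argv[2]);I=[]
    for n in("top","side"):
        p,d=r.camera(n);u,v=proj(n,[x,y,z]).round().astype(int);print(n,u,v,proj(n,[x,y,z]).round(1))
        h,w=(38,50);u=np.clip(u,w,512-w);v=np.clip(v,h,384-h)
        I.append(cv2.resize(p[v-h:v+h,u-w:u+w,::-1],(400,304),interpolation=cv2.INTER_CUBIC))
    cv2.imwrite(f"pics/{sys.argv[1]}.png",np.hstack(I))
E
python3 s.py grasp .02
```

```text
2.0 [0.5633 0.1596 0.0329] yang 102.4 z [ 0.001  0.    -1.   ] 0.0569 0.0 [ 0.42 -0.34  0.18] [ 0.18  0.18  1.94  0.    1.02 -1.6 ]
top 199 218 [198.6 217.9]
side 251 253 [250.6 252.6]
```

View pics/grasp.png

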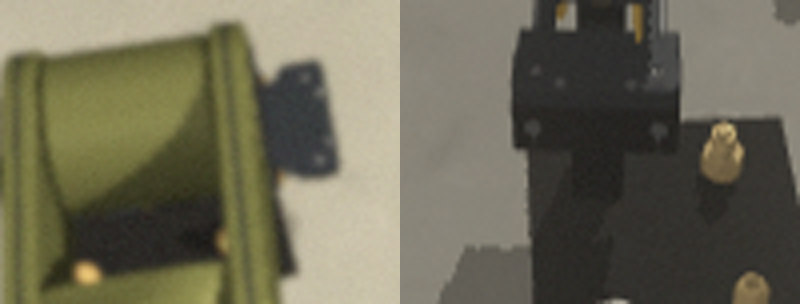

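The gripper hides barb A, but its position agrees with the earlier blobs in both views. Closing gently.

Emit:
jog_arm(
  motion=[
    [0, 0, 0, 0, 0, -0.002, 0.5],
    [0, 0, 0, 0, 0, -0.002, 0.1],
    [0, 0, 0, 0, 0, -0.002, 0.1],
    [0, 0, 0, 0, 0, -0.002, 0.1],
    [0, 0, 0, 0, 0, -0.002, 0.1],
    [0, 0, 0, 0, 0, -0.002, 0.1],
    [0, 0, 0, 0, 0, -0.002, 0.1],
  ],
  force=15,
)

```text
clock: 2.8
position: [0.5631, 0.1587, 0.0296]
tcp_rot: [-0.107, 0.994, -0.0, -0.0]
ft_force: [0.5, 0.8, -1.0]
opening: 0.0163
grasp_force: 14.9
```

Emit:
jog_arm(
  motion=[
    [0, 0, 0, 0, 0, 0.02, 0.1],
    [0, 0, 0, 0, 0, 0.05, 0.1],
    [0, 0, 0, 0, 0, 0.07, 0.1],
    [0, 0, 0, -0.005, -0.045, 0.07, 0.1],
    [0, 0, 0, -0.01, -0.09, 0.07, 0.1],
    [0, 0, 0, -0.016, -0.135, 0.07, 0.1],
    [0, 0, 0, -0.021, -0.18, 0.07, 0.1],
    [0, 0, 0, -0.026, -0.215, 0.07, 0.1],
  ],
)

```text
clock: 3.6
position: [0.5365, -0.0584, 0.0997]
tcp_rot: [-0.107, 0.994, -0.0, 0.0]
ft_force: [1.2, 0.8, -0.1]
opening: 0.017
grasp_force: 14.9
```

Emit:
jog_arm(
  motion=[
    [0, 0, 0, 0, -0.014, -0.01, 0.1],
    [0, 0, 0, 0, -0.014, -0.02, 0.1],
    [0, 0, 0, 0, -0.014, -0.02, 0.1],
    [0, 0, 0, 0, -0.014, -0.02, 0.1],
  ],
)

```text
clock: 4.0
position: [0.5366, -0.0687, 0.0786]
tcp_rot: [-0.108, 0.994, 0.001, -0.001]
ft_force: [-0.4, 0.2, 0.0]
opening: 0.0167
grasp_force: 14.9
```

```bash
python3 s.py above .04
```

```text
4.0 [ 0.5366 -0.0687  0.0786] yang 102.4 z [-0.002  0.001 -1.   ] 0.0167 14.853056435531471 [-0.42  0.21  0.05] [-0.23  0.03  2.02  0.    1.1  -2.01]
top 285 231 [285.2 230.5]
side 286 180 [285.7 180.4]
```

View pics/above.png

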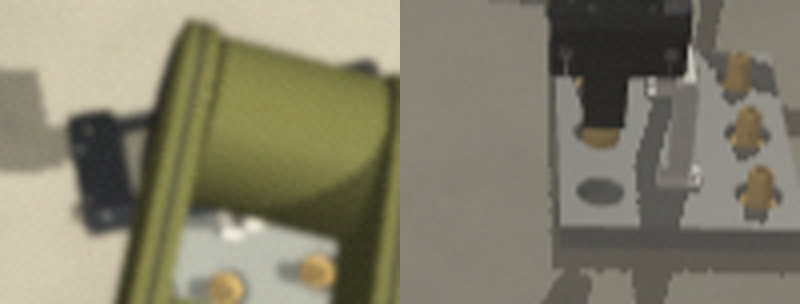

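The side crop shows the barb upright below the finger at about (600,138), and empty pocket 5 at (600,191). Checking the alignment numerically.

```bash
python3 - <<'E'
from h import *
P,d=r.camera("side")
m=brass(P)[160:186,270:300];ys,xs=np.nonzero(m);print('blob u',xs.mean()+270,xs.min()+270,xs.max()+270,'v',ys.min()+160,ys.max()+160)
g=cv2.cvtColor(P,cv2.COLOR_RGB2GRAY);w=g[183:197,274:299];mm=w<(w.min()/2+np.median(g[183:186,270:274])/2)
ys,xs=np.nonzero(mm);print('pocket uv',xs.mean()+274,ys.mean()+183,len(xs))
print('expected pocket rim px',proj("side",[.5370,-.070,.016]),'foot',proj("side",[.5366,-.0687,.0516]))
print('pocket on plane',onplane("side",xs.mean()+274,ys.mean()+183,.013))
E
```

```text
blob u 285.23809523809524 280 290 v 161 178
pocket uv 287.62406015037595 189.45864661654136 133
expected pocket rim px [285.09160553 188.51817448] foot [285.97118305 176.24270751]
pocket on plane [ 0.53118756 -0.07189393  0.013     ]
```

```bash
python3 - <<'E'
from h import *
P,_=r.camera("side");S=np.load("side0.npz")['p'];T=np.load("top0.npz")['p']
for nm,n,I in(("now","side",P),("start","side",S)):
    g=cv2.GaussianBlur(cv2.cvtColor(cv2.resize(I,None,fx=4,fy=4,interpolation=cv2.INTER_CUBIC),cv2.COLOR_RGB2GRAY),(0,0),2)
    for q in([.537,-.070,.016],[.5506,-.1306,.016]):
        u,v=(proj(n,q)*4).astype(int);w=g[v-28:v+28,u-44:u+44]
        _,b=cv2.threshold(w,0,255,cv2.THRESH_BINARY_INV|cv2.THRESH_OTSU)
        for c in cv2.findContours(b,cv2.RETR_EXTERNAL,cv2.CHAIN_APPROX_NONE)[0]:
            if 600<cv2.contourArea(c)<3000:
                e=cv2.fitEllipse(c);uv=(np.array(e[0])+[u-44,v-28]-1.5)/4;print(nm,q,cv2.contourArea(c),np.round(e[1],1),uv.round(2),'exp',proj(n,q).round(2),onplane(n,*uv,.016).round(4))
# block corners/edges in top image vs depth rect: barbs row check
k,l,s,c=cv2.connectedComponentsWithStats(brass(T))
loc=np.array([[46,-62],[-46,-62],[-46,0],[-46,62]])/1000
for nm,ps in(("top",[(329.6,222.1),(336.6,256.2),(314,260.4),(291.2,264.8)]),("side",[(283.8,159.4),(320,159.6),(322.6,173.8),(325.3,188.9)])):
    X=np.array([onplane(nm,*q,.025)[:2] for q in ps]);a=loc-loc.mean(0);b=X-X.mean(0)
    th=np.arctan2((a[:,0]*b[:,1]-a[:,1]*b[:,0]).sum(),(a*b).sum());R=np.array([[np.cos(th),-np.sin(th)],[np.sin(th),np.cos(th)]])
    t=X.mean(0)-R@loc.mean(0);print(nm,np.degrees(th),t,'p4',t+R@[.046,0],'p5',t+R@[.046,.062],'res',(X-t-loc@R.T).round(4).tolist())
E
```

```text
now [0.537, -0.07, 0.016] 1028.0 [27.5 47.8] [285.57 189.49] exp [285.09 188.52] [ 0.5352 -0.0665  0.016 ]
now [0.5506, -0.1306, 0.016] 1314.5 [36.5 54.4] [285.75 170.06] exp [284.03 173.54] [ 0.5492 -0.1467  0.016 ]
start [0.537, -0.07, 0.016] 1022.0 [27.3 47.8] [285.55 189.49] exp [285.09 188.52] [ 0.5353 -0.0665  0.016 ]
start [0.5506, -0.1306, 0.016] 890.0 [25.1 45.4] [284.54 174.48] exp [284.03 173.54] [ 0.5487 -0.1269  0.016 ]
top 12.327031352871924 [ 0.50532078 -0.13822417] p4 [ 0.55026025 -0.12840357] p5 [ 0.53702379 -0.06783298] res [[-0.0006, 0.0005], [-0.0002, 0.0005], [0.0004, -0.0002], [0.0005, -0.0008]]
side 12.498332759376861 [ 0.50323315 -0.12991489] p4 [ 0.54814306 -0.11995997] p5 [ 0.53472556 -0.05942923] res [[-0.0009, 0.0007], [0.0003, -0.0013], [0.0001, 0.0004], [0.0005, 0.0002]]
```

Emit:
jog_arm(
  motion=[
    [0, 0, 0, -0.001, 0, -0.015, 0.1],
    [0, 0, 0, -0.001, 0, -0.03, 0.1],
    [0, 0, 0, -0.001, 0, -0.036, 0.1],
    [0, 0, 0, -0.001, 0, -0.039, 0.1],
    [0, 0, 0, -0.001, 0, -0.042, 0.1],
  ],
)

```text
clock: 4.7
position: [0.5359, -0.0702, 0.037]
tcp_rot: [-0.107, 0.994, 0.0, -0.0]
ft_force: [1.3, 0.2, -0.5]
opening: 0.0171
grasp_force: 14.9
```

Emit:
jog_arm(
  motion=[
    [0, 0, 0, 0, 0, -0.003, 0.1],
    [0, 0, 0, 0, 0, -0.005, 0.1],
    [0, 0, 0, 0, 0, -0.0065, 0.1],
    [0, 0, 0, 0, 0, -0.0065, 0.1],
  ],
)

```text
clock: 5.1
position: [0.5361, -0.0702, 0.0311]
tcp_rot: [-0.107, 0.994, -0.0, 0.0]
ft_force: [-0.2, 0.3, -1.1]
opening: 0.0166
grasp_force: 14.9
```

Emit:
jog_arm(
  motion=[
    [0, 0, 0, 0, 0, -0.001, 0.1],
    [0, 0, 0, 0, 0, -0.001, 0.4],
    [0, 0, 0, 0, 0, -0.001, 0.4],
    [0, 0, 0, 0, 0, -0.001, 0.4],
    [0, 0, 0, 0, 0, 0.01, 0.4],
    [0, 0, 0, 0, 0, 0.04, 0.4],
    [0, 0, 0, 0, 0, 0.07, 0.5],
    [0, 0, 0, -0.01, 0.04, 0.07, 0.6],
  ],
)

```text
clock: 5.9
position: [0.531, -0.0331, 0.1079]
tcp_rot: [-0.105, 0.994, -0.002, 0.006]
ft_force: [0.9, 0.3, 0.2]
opening: 0.0489
grasp_force: 0.0
```

Emit:
jog_arm(
  motion=[
    [0, 0, 0, -0.01, 0.05, 0, 0.6],
    [0, 0, 0, -0.02, 0.1, 0, 0.6],
    [0, 0, 0, -0.03, 0.15, 0, 0.6],
    [0, 0, 0, -0.04, 0.2, 0, 0.6],
    [0, 0, 0, -0.05, 0.245, 0, 0.6],
    [0, 0, 0, -0.05, 0.265, 0, 0.6],
    [0, 0, 0, -0.05, 0.265, 0, 0.6],
  ],
)

```text
clock: 6.6
position: [0.4759, 0.2374, 0.1024]
tcp_rot: [-0.11, 0.994, 0.0, 0.001]
ft_force: [0.9, -0.2, 0.5]
opening: 0.0568
grasp_force: 0.0
```

```bash
python3 - <<'E'
from h import *
o=r.get_obs();print(o['clock'],o['position'])
for n in("top","side"):
    p,d=r.camera(n);np.savez(f"{n}1.npz",p=p,d=d)
    k,l,s,c=cv2.connectedComponentsWithStats(brass(p))
    for i in range(1,k):
        if 20<s[i,4]<300:
            q=onplane(n,*c[i],.02)
            if .42<q[0]<.6 and -.25<q[1]<.3: print(n,c[i].round(1),s[i,4],q.round(4),s[i,:4])
p=np.load("side1.npz")['p'];cv2.imwrite("pics/p5.png",cv2.resize(p[135:210,260:360,::-1],(400,300),interpolation=cv2.INTER_CUBIC))
E
```

```text
6.6 [0.47593855 0.23736818 0.10235188]
top [329.6 222.3] 60 [ 0.5626 -0.1897  0.02  ] [325 219  10   8]
top [285.1 230.4] 54 [ 0.5374 -0.0706  0.02  ] [281 227   9   8]
top [207.1 239.4] 80 [0.5075 0.135  0.02  ] [203 235   9  10]
top [336.6 256.2] 62 [ 0.4731 -0.2093  0.02  ] [332 253  10   8]
top [314.  260.4] 59 [ 0.4604 -0.1493  0.02  ] [310 257   9   8]
top [291.2 264.9] 57 [ 0.447  -0.0888  0.02  ] [287 261   9   9]
side [290.2 155.3] 206 [ 0.5493 -0.2114  0.02  ] [275 143  44  21]
side [325.3 188.9] 66 [ 0.4456 -0.0862  0.02  ] [321 184   9  10]
side [274.8 206.8] 24 [0.546  0.0082 0.02  ] [272 204   7   8]
side [307.4 226.4] 41 [0.4675 0.0557 0.02  ] [305 221   5  12]
side [287.9 293.1] 189 [0.4758 0.2416 0.02  ] [282 283  13  20]
```

View pics/p5.png

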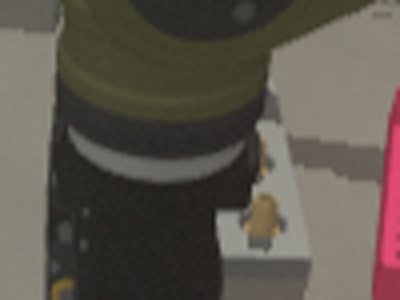

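In the top image, barb A stands in pocket 5 at (285,230), in line with its neighbours. The arm blocks the side crop. Going down on B.

Emit:
jog_arm(
  motion=[
    [0, 0, 0, 0.0015, -0.003, -0.03, 0.6],
    [0, 0, 0, 0.0015, -0.003, -0.055, 0.6],
    [0, 0, 0, 0.0015, -0.003, -0.07, 0.6],
    [0, 0, 0, 0.0015, -0.003, -0.07, 0.6],
    [0, 0, 0, 0.0015, -0.003, -0.07, 0.6],
  ],
)

```text
clock: 7.2
position: [0.4781, 0.2312, 0.0316]
tcp_rot: [-0.107, 0.994, -0.0, 0.0]
ft_force: [-0.1, -0.2, -0.3]
opening: 0.0568
grasp_force: 0.0
```

Emit:
jog_arm(
  motion=[
    [0, 0, 0, -0.0005, 0.002, -0.002, 0.5],
    [0, 0, 0, -0.0005, 0.002, -0.002, 0.1],
    [0, 0, 0, -0.0005, 0.002, -0.002, 0.1],
    [0, 0, 0, -0.0005, 0.002, -0.002, 0.1],
    [0, 0, 0, -0.0005, 0.002, -0.002, 0.1],
    [0, 0, 0, -0.0005, 0.002, -0.002, 0.1],
    [0, 0, 0, -0.0005, 0.002, -0.002, 0.1],
  ],
  force=15,
)

```text
clock: 7.9
position: [0.4771, 0.234, 0.0293]
tcp_rot: [-0.107, 0.994, 0.0, 0.0]
ft_force: [0.0, 0.4, 0.3]
opening: 0.0167
grasp_force: 14.9
```

Emit:
jog_arm(
  motion=[
    [0, 0, 0, 0, 0, 0.03, 0.1],
    [0, 0, 0, 0, 0, 0.07, 0.1],
    [0, 0, 0, 0.012, -0.04, 0.08, 0.1],
    [0, 0, 0, 0.024, -0.085, 0.08, 0.1],
    [0, 0, 0, 0.036, -0.13, 0.08, 0.1],
    [0, 0, 0, 0.048, -0.175, 0.08, 0.1],
    [0, 0, 0, 0.06, -0.22, 0.08, 0.1],
    [0, 0, 0, 0.072, -0.265, 0.08, 0.1],
  ],
)

```text
clock: 8.7
position: [0.5491, -0.0331, 0.1091]
tcp_rot: [-0.107, 0.994, -0.0, 0.0]
ft_force: [1.5, 0.6, -0.9]
opening: 0.0163
grasp_force: 14.9
```

Emit:
jog_arm(
  motion=[
    [0, 0, 0, 0, -0.045, 0, 0.1],
    [0, 0, 0, 0, -0.085, 0, 0.1],
    [0, 0, 0, 0, -0.098, -0.01, 0.1],
    [0, 0, 0, 0, -0.098, -0.025, 0.1],
    [0, 0, 0, 0, -0.098, -0.03, 0.1],
    [0, 0, 0, 0, -0.098, -0.03, 0.1],
    [0, 0, 0, 0, -0.098, -0.03, 0.1],
  ],
)

```text
clock: 9.4
position: [0.5489, -0.1277, 0.0786]
tcp_rot: [-0.108, 0.994, 0.0, -0.0]
ft_force: [-0.7, 0.8, -1.2]
opening: 0.0167
grasp_force: 14.9
```

```bash
python3 s.py above4 .04; python3 - <<'E'
from h import *
o=r.get_obs();P,_=r.camera("side");k,l,s,c=cv2.connectedComponentsWithStats(brass(P))
for i in range(1,k):
    if s[i,4]>8 and 270<c[i][0]<300 and 140<c[i][1]<200: print(c[i].round(2),s[i])
print('exp foot',proj("side",o['position']-[0,0,.0265]))
E
```

```text
9.4 [ 0.5489 -0.1277  0.0786] yang 102.4 z [-0.001  0.    -1.   ] 0.0167 14.85132635330956 [-0.68  0.76 -1.18] [-0.32  0.07  1.97  0.    1.1  -2.11]
top 308 227 [307.7 226.5]
side 285 166 [285. 166.]
[284.81 160.88] [280 159  10   5  43]
[285.37 187.85] [281 183   9  10  68]
exp foot [285.09007203 161.27372626]
```

View pics/above4.png

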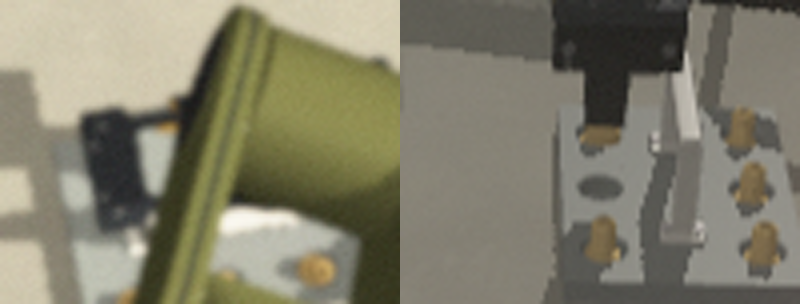

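Barb A is seated in pocket 5 at crop (603,240), and barb B hangs upright above the line of pocket 4 at (600,187). Lowering it.

Emit:
jog_arm(
  motion=[
    [0, 0, 0, 0, -0.0005, -0.015, 0.1],
    [0, 0, 0, 0, -0.0005, -0.03, 0.1],
    [0, 0, 0, 0, -0.0005, -0.036, 0.1],
    [0, 0, 0, 0, -0.0005, -0.039, 0.1],
    [0, 0, 0, 0, -0.0005, -0.042, 0.1],
  ],
)

```text
clock: 10.05
position: [0.5489, -0.1297, 0.0365]
tcp_rot: [-0.107, 0.994, 0.0, -0.0]
ft_force: [-0.5, 0.2, -0.3]
opening: 0.0165
grasp_force: 14.9
```

Emit:
jog_arm(
  motion=[
    [0, 0, 0, 0, 0, -0.003, 0.1],
    [0, 0, 0, 0, 0, -0.005, 0.1],
    [0, 0, 0, 0, 0, -0.0065, 0.1],
    [0, 0, 0, 0, 0, -0.0065, 0.1],
  ],
)

```text
clock: 10.45
position: [0.5491, -0.1297, 0.0306]
tcp_rot: [-0.107, 0.994, -0.0, 0.0]
ft_force: [0.2, -0.4, -0.5]
opening: 0.0165
grasp_force: 14.9
```

Emit:
jog_arm(
  motion=[
    [0, 0, 0, 0, 0, -0.001, 0.1],
    [0, 0, 0, 0, 0, -0.001, 0.4],
    [0, 0, 0, 0, 0, -0.001, 0.4],
    [0, 0, 0, 0, 0, -0.001, 0.4],
    [0, 0, 0, 0, 0, 0.01, 0.4],
    [0, 0, 0, 0, 0, 0.05, 0.4],
    [0, 0, 0, 0, 0, 0.1, 0.5],
    [0, 0, 0, 0, 0, 0.14, 0.6],
  ],
)

```text
clock: 11.25
position: [0.5495, -0.1299, 0.1742]
tcp_rot: [-0.107, 0.994, -0.001, 0.001]
ft_force: [1.1, 0.2, -0.5]
opening: 0.0491
grasp_force: 0.0
```

Emit:
jog_arm(
  motion=[
    [0, 0, -8, -0.01, -0.002, 0.01, 0.6],
    [0, 0, -16, -0.02, -0.005, 0.01, 0.6],
    [0, 0, -24, -0.03, -0.008, 0.01, 0.6],
    [0, 0, -32, -0.044, -0.01, 0.01, 0.6],
    [0, 0, -40, -0.044, -0.01, 0.01, 0.6],
    [0, 0, -48, -0.044, -0.01, 0.01, 0.6],
    [0, 0, -56, -0.044, -0.01, 0.01, 0.6],
    [0, 0, -64, -0.044, -0.01, 0.01, 0.6],
  ],
)

```text
clock: 12.05
position: [0.5051, -0.1398, 0.1817]
tcp_rot: [0.438, 0.899, 0.0, 0.001]
ft_force: [0.8, -0.6, -0.4]
opening: 0.0571
grasp_force: 0.0
```

Emit:
jog_arm(
  motion=[
    [0, 0, -8, 0, 0, 0, 0.6],
    [0, 0, -16, 0, 0, 0, 0.6],
    [0, 0, -24, 0, 0, 0, 0.6],
    [0, 0, -26, 0, 0, 0, 0.6],
    [0, 0, -26, 0, 0, 0, 0.6],
    [0, 0, -26, 0, 0, 0, 0.6],
  ],
)

```text
clock: 12.65
position: [0.5052, -0.1397, 0.1813]
tcp_rot: [0.627, 0.779, 0.0, 0.0]
ft_force: [-0.4, -0.5, -0.3]
opening: 0.057
grasp_force: 0.0
```

```bash
python3 s.py hand .05; python3 - <<'E'
from h import *
P,d=r.camera("side");k,l,s,c=cv2.connectedComponentsWithStats(brass(P))
for i in range(1,k):
    if s[i,4]>8 and 270<c[i][0]<340 and 140<c[i][1]<200: print(c[i].round(2),s[i])
W=cloud("side",d);m=(W[...,2]>.03)&(W[...,2]<.092)&(abs(W[...,0]-.505)<.045)&(abs(W[...,1]+.14)<.075)&(brass(P)==0)
q=W[m];print(len(q),q.mean(0),cv2.minAreaRect(q[q[:,2]>.07][:,:2].astype(np.float32)*1000))
E
```

```text
12.65 [ 0.5052 -0.1397  0.1813] yang 12.4 z [ 0.001 -0.    -1.   ] 0.057 0.0 [-0.36 -0.52 -0.34] [-0.37 -0.13  1.98 -0.    1.29 -0.59]
top 313 244 [312.7 243.5]
side 304 162 [304.1 162.4]
[283.86 159.31] [280 155   8   9  51]
[320.12 159.69] [317 155   7  10  52]
[284.67 173.02] [281 168   8  10  60]
[322.53 173.79] [319 169   8  10  58]
[285.4  187.93] [281 183   9  10  67]
[325.35 188.89] [321 184   9  10  66]
312 [ 0.50178252 -0.12122914  0.06795282] ((503.79376220703125, -136.85244750976562), (14.041879653930664, 103.86316680908203), 12.487788200378418)
```

View pics/hand.png

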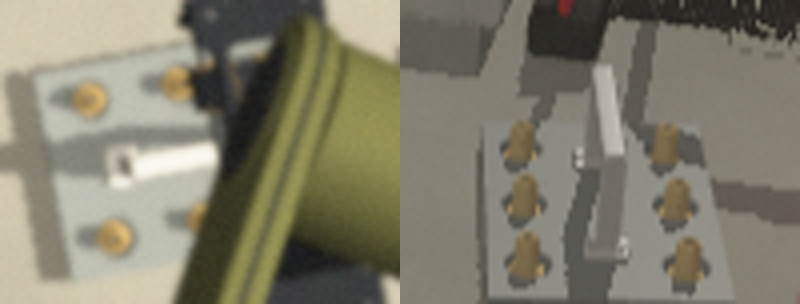

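The side view shows all six pockets filled, with the barbs at matching heights. Now down on the handle.

Emit:
jog_arm(
  motion=[
    [0, 0, 0, 0, 0, -0.03, 0.5],
    [0, 0, 0, 0, 0, -0.06, 0.5],
    [0, 0, 0, 0, 0, -0.085, 0.5],
    [0, 0, 0, 0, 0, -0.1, 0.5],
    [0, 0, 0, 0, 0, -0.111, 0.5],
    [0, 0, 0, 0, 0, -0.111, 0.5],
    [0, 0, 0, 0, 0, -0.111, 0.5],
  ],
)

```text
clock: 13.5
position: [0.5058, -0.14, 0.0705]
tcp_rot: [0.627, 0.779, 0.0, 0.001]
ft_force: [0.4, -0.7, -0.0]
opening: 0.0474
grasp_force: 0.0
```

Emit:
jog_arm(
  motion=[
    [0, 0, 0, 0, 0, 0, 0.3],
    [0, 0, 0, 0, 0, 0, 0.22],
    [0, 0, 0, 0, 0, 0, 0.18],
    [0, 0, 0, 0, 0, 0, 0.14],
    [0, 0, 0, 0, 0, 0, 0.05],
    [0, 0, 0, 0, 0, 0, 0.05],
    [0, 0, 0, 0, 0, 0, 0.05],
    [0, 0, 0, 0, 0, 0, 0.05],
  ],
  force=50,
)

```text
clock: 14.3
position: [0.5047, -0.1398, 0.0699]
tcp_rot: [0.627, 0.779, -0.0, -0.0]
ft_force: [-4.8, -0.1, 4.2]
opening: 0.0139
grasp_force: 50.0
```

Emit:
jog_arm(
  motion=[
    [0, 0, 0, 0, 0, 0.001, 0.05],
    [0, 0, 0, 0, 0, 0.003, 0.05],
    [0, 0, 0, 0, 0, 0.006, 0.05],
    [0, 0, 0, 0, 0, 0.01, 0.05],
    [0, 0, 0, 0, 0, 0.014, 0.05],
    [0, 0, 0, 0, 0, 0.018, 0.05],
    [0, 0, 0, 0, 0, 0.02, 0.05],
    [0, 0, 0, 0, 0, 0.02, 0.05],
  ],
)

```text
clock: 15.1
position: [0.5055, -0.1398, 0.0903]
tcp_rot: [0.627, 0.779, 0.0, 0.001]
ft_force: [-0.5, 0.7, -6.4]
opening: 0.0139
grasp_force: 50.0
```

```bash
cat >t.py <<'E'
from h import *
P,d=r.camera("side");W=cloud("side",d);o=r.get_obs();zc=o['position'][2]-.070+.016
X=W-[*o['position'][:2],0];a=np.radians(12.4);lx=X[...,0]*np.cos(a)+X[...,1]*np.sin(a);ly=-X[...,0]*np.sin(a)+X[...,1]*np.cos(a)
m=(abs(lx)<.065)&(abs(ly)<.09)&(abs(W[...,2]-zc)<.012)&(brass(P)==0)&(d>0)
A=np.c_[lx[m],ly[m],np.ones(m.sum())];z=W[...,2][m]
for _ in range(3):
    f=np.linalg.lstsq(A,z,rcond=None)[0];k=abs(A@f-z)<.004;A,z=A[k],z[k]
print(o['clock'],o['position'].round(4),'ft',o['ft_force'].round(1),o['moment'].round(2),o['opening'],'top z',f[2].round(4),'slope x,y',f[:2].round(4),len(z),'exp',zc.round(4))
k,l,s,c=cv2.connectedComponentsWithStats(brass(P))
for i in range(1,k):
    if 30<s[i,4]<150 and 250<c[i][0]<350 and 60<c[i][1]<200: print(c[i].round(1),s[i,4])
cv2.imwrite("pics/end.png",cv2.resize(P[60:210,220:380,::-1],(640,600),interpolation=cv2.INTER_CUBIC))
E
python3 t.py
```

```text
15.15 [ 0.5052 -0.1398  0.0899] ft [ 0.1 -0.6 -6.3] [-0.11  0.04 -0.03] 0.013339841341752577 top z 0.0364 slope x,y [ 0.002  -0.0009] 1511 exp 0.0359
[292.6 107.4] 42
[313.5 116. ] 107
[283.7 152.2] 56
[320.5 152.9] 54
[284.6 165.8] 61
[322.9 166.6] 61
[285.2 180.6] 74
[325.7 181.8] 65
```

Level, with all six barbs aboard. Lifting by another 95 mm.

Emit:
jog_arm(
  motion=[
    [0, 0, 0, 0, 0, 0.004, 0.05],
    [0, 0, 0, 0, 0, 0.011, 0.05],
    [0, 0, 0, 0, 0, 0.019, 0.05],
    [0, 0, 0, 0, 0, 0.027, 0.05],
    [0, 0, 0, 0, 0, 0.035, 0.05],
    [0, 0, 0, 0, 0, 0.043, 0.05],
    [0, 0, 0, 0, 0, 0.048, 0.05],
    [0, 0, 0, 0, 0, 0.05, 0.05],
  ],
)

```text
clock: 15.95
position: [0.5055, -0.1399, 0.1407]
tcp_rot: [0.627, 0.779, 0.0, 0.001]
ft_force: [-0.6, -0.2, -6.9]
opening: 0.0135
grasp_force: 50.0
```

Emit:
jog_arm(
  motion=[
    [0, 0, 0, 0, 0, 0.004, 0.05],
    [0, 0, 0, 0, 0, 0.011, 0.05],
    [0, 0, 0, 0, 0, 0.019, 0.05],
    [0, 0, 0, 0, 0, 0.027, 0.05],
    [0, 0, 0, 0, 0, 0.035, 0.05],
    [0, 0, 0, 0, 0, 0.042, 0.05],
    [0, 0, 0, 0, 0, 0.046, 0.05],
    [0, 0, 0, 0, 0, 0.047, 0.05],
  ],
)

```text
clock: 16.75
position: [0.5054, -0.1399, 0.1875]
tcp_rot: [0.627, 0.779, 0.0, 0.001]
ft_force: [0.3, -0.5, -5.9]
opening: 0.0136
grasp_force: 50.0
```

Emit:
jog_arm(
  motion=[
    [0, 0, 0, 0, 0, 0, 0.05],
    [0, 0, 0, 0, 0, 0, 0.05],
    [0, 0, 0, 0, 0, 0, 0.05],
    [0, 0, 0, 0, 0, 0, 0.05],
    [0, 0, 0, 0, 0, 0, 0.05],
    [0, 0, 0, 0, 0, 0, 0.05],
    [0, 0, 0, 0, 0, 0, 0.05],
    [0, 0, 0, 0, 0, 0, 0.05],
  ],
)

```text
clock: 17.55
position: [0.5051, -0.1397, 0.1867]
tcp_rot: [0.627, 0.779, 0.0, 0.0]
ft_force: [0.6, 0.6, -6.2]
opening: 0.0135
grasp_force: 50.0
```

```bash
python3 t.py
```

```text
17.6 [ 0.5051 -0.1397  0.1867] ft [ 0.2 -1.1 -5.8] [-0.11  0.04 -0.03] 0.014035156936657871 top z 0.1327 slope x,y [0.0017 0.001 ] 1488 exp 0.1327
[295.8  64.9] 31
[315.1  73.5] 117
[285.7 117.2] 54
[324.4 117.9] 62
[286.9 129.9] 65
[327.2 131. ] 65
[287.5 143.9] 73
[330.5 145.1] 69
```

View pics/end.png

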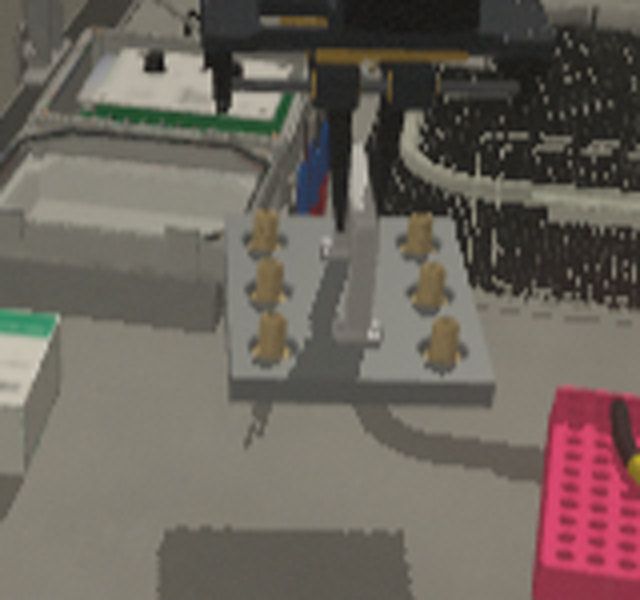

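The carrier hangs level with its underside about 117 mm up, and all six barbs are seated. Handing in.

```bash
python3 -c "
from workcell import r
print(r.close_job())"
```

```text
the job is handed in; nothing more can be done
None
```

Both spare barbs are seated in the two empty pockets, and I handed the job in with the full carrier held level and steady by its handle, its underside about 117 mm above the bench; the judging result was not shown to me.

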